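# Snap the air cleaner cover shut

### The job

Lower the open green cover of the mower's air cleaner gently down onto its housing, then put the red snap cap, upright, over the stud that sticks out through the cover and press it straight down until it clicks and sits flush on the cover. Keep pressing after the click: finish with the fingers still on the cap, pushing it firmly down on the cover. Leave the other things on the bench where they are.

Things in the scene. Friction and masses are not known exactly. Their poses are not given: they have to be found in the camera images.
- cover (a joint): Angle of the green plastic cover of the air cleaner, in rad: 0 is shut (level, on its stop), 1.57 upright; it starts open between 0.9 and 1.4. The cover is a plate 150 x 138 x 6 mm (150 along the hinge). A stiff hinge keeps it where it is left (about 2 N at the free edge moves it). As it shuts, the stud comes through a 24 mm hole in its middle.
- cover_hinge (a point): Middle of the cover's hinge line, 72 mm above the bench, in the plane of the cover's underside. The axes turn with the cover: x along the hinge, -y along the plate to its free edge (138 mm away) and tab, z the normal of the outer face (up when shut), which lies 6 mm off the hinge line.
- cover_tab (a point): Middle of the tab's outer face, 147 mm from the hinge line. The tab is 44 mm wide, 6 mm thick, and reaches from 138 to 156 mm from the hinge line. Same axes as cover_hinge.
- housing: Air cleaner, a black plastic box 150 x 138 x 72 mm, open at the top with the filter in it, fixed to the bench. It carries the stud, and the cover hinged along its +y long side. Origin: centre of its underside, on the bench; z up, x along the hinge, y towards the hinge. The hinge line is 69 mm from its centre.
- stud_seat (a point): Where the middle of the cap's underside sits when fully home: on the stud's axis, level with the outer face of the shut cover, 78 mm above the bench. Axes as the housing. The fixed upright steel stud is 12 mm thick, ends 28 mm above this point and tapers to 5 mm over its top 10 mm. Four spring balls stick out of it 8 mm above this point: the snap.
- cap: Red round snap cap, 40 mm across, 36 mm high, white dot on top, 35 g, hollow side down. A 16 mm hole through a 4 mm lip leads into a 22 mm wide hollow ending 30 mm up. On the stud it meets the balls with its underside 12 mm above stud_seat; passing takes about 13 N, the force drops by 7 mm, and from 4 mm it jumps home (press on with some 10 N). Origin: centre of its underside; z up.
- wheel_cap_1: Black nylon wheel cap, a domed disc 52 mm across and 20 mm high with a grey dot on top, lying on the bench; a bystander. Origin: centre of its underside.
- wheel_cap_2: A second black nylon wheel cap, same as wheel_cap_1; a bystander. Origin: centre of its underside.
- bushing: Bronze bushing, a tube 28 mm across and 30 mm high, standing on the bench; a bystander. Origin: centre of its underside.
- plug_socket: Steel spark plug socket, 28 mm across and 64 mm high, standing on end; a bystander. Origin: centre of its underside.
- fuel_filter: Orange plastic fuel filter, 88 mm long and 32 mm high, lying on the bench along its own x axis; a bystander. Origin: bench level under its middle.
Mind the look-alikes: they are no part of the job. Leave any yellow look-alike of the cap alone.

How it is judged (in metres and radians):
On the way, in this order (a step that is already met when the one before it is completed fails the run):
1. the cover lies shut on its stop, the cap not yet on the stud (value of joint cover below 0.04 rad and horizontal distance between cap and stud_seat above 0.05 m), for 0.2 s.
2. the cap has clicked home on the stud, upright and flush on the shut cover (value of joint cover below 0.04 rad and z of cap in the frame of stud_seat below 0.0025 m and horizontal distance between cap and stud_seat below 0.004 m and angle between cap's own z axis and vertical below 0.1 rad and height (world z) of cap above 0.07 m), for 0.2 s.
At the end, for the whole second after the job is handed in: The cover is shut (under 0.04 rad); the cap sits upright on the stud (tilt under 0.1 rad, within 4 mm of the stud's axis, its underside within 2.5 mm of the cover); the fingers are on the cap and it is pressed on the air cleaner with more than 4 N (all of step 2 and contact force between cap and housing above 4 N and contact force between the fingers and cap above 2 N); the arm keeps its last pose, push and grip.
It fails at once if the cover slams: faster than 1.8 rad/s within the last 0.3 rad before its stop (value of joint cover below 0.3 rad and velocity of joint cover below -1.8 rad/s).
It fails at once if a wheel cap, the bushing, the plug socket or the fuel filter is shifted more than 25 mm (distance of any of wheel_cap_1, wheel_cap_2, bushing, plug_socket, fuel_filter from where it was at the start of the episode above 0.025 m).
It also fails if it takes over 61 s, if anything falls off the work surface, if the arm or the gripper's body presses on something with over 40 N, if the wrist force passes 120 N, or if a joint passes its speed limit or range.

### The arm

A 7-joint arm with a two-finger parallel gripper is mounted at the origin on the work surface. World frame = base frame: x ahead of the robot, y to its left, z up, the work surface at z = 0. Lengths are in mm, angles in degrees, forces in N, time in s.
With the tool pointing down it reaches from about 350 to 775 mm from the base axis. Payload 3.1 kg.
Tool frame: the origin (TCP) lies on the centre line of the jaws, within the pads' length; the fingertips stand tip_extent ahead of it and the grasp point (between the pads) lies 11 mm behind it (tip_extent is the distance from the TCP to the fingertips, in mm); z points along the fingers, y is the line along which they close (so a half turn about z gives the same grasp; the last joint's range is limited). The gripper opens to 85 mm and grips with 20 to 120 N. Pads are 22 mm wide; open, the fingers measure 114 mm over their backs; the gripper's body (76 mm by 85 mm) begins 54 mm behind the grasp point. The pads swing forward as they close: fully open they stand 13 mm farther back than shut.
Start: joints at [-65.93, 17.813, 0.802, 86.603, -0.252, 75.585, -1.558], TCP at [245.035, 492.418, 239.304] pointing down, gripper open.
Joint ranges: [-154.91, 154.91], [-16.99, 109.72], [-72.82, 74.43], [7.12, 147.25], [-82.49, 262.49], [11.32, 116.49], [-174.64, 174.64]. Speed limits (degrees/s): [159.86, 159.86, 180, 180, 180, 180, 180].

### API

Orientations are given as [roll, pitch, yaw] about the fixed x, y, z axes, in that order (R = Rz(yaw) Ry(pitch) Rx(roll)).
In Python, from rig import * gives the robot as it stands.
- The arm moves only by the tool move_arm, never from a script. Its argument "rows" is a list of rows, each an object of numbers: "x", "y", "z": the shift along the tool's x, y, z in m; "ax", "ay", "az": the turn, a rotation vector about the tool's x, y, z in rad. A call has 1 to 8 rows; each row is the pose to reach, as a shift and turn from the pose commanded when the call began, along the tool's axes at that moment; what a row does not reach only later rows make up. A row lasts 1/12 s, in which the tool goes at most 41.7 mm and 7.16 degrees, less where a joint would pass 70% of its speed; a pose out of reach is approached as far as the arm can. A call with a gripper value outside its range is refused whole. "jaw" is the closure, from 0 (fully open) to 1 (shut), set as the call begins (left out, the last holds). The fingers move at their own pace and stop on an object; "newtons" is the grip in N (left out, the last holds). Time passes only in rows, so rows that repeat a pose let the fingers close. It gives the time, the measured TCP pose, the force, the opening and the grip force at its end, in the units of the state.
- state(): the state, without advancing time (a new reading comes with each control period).
- camera(name): name is "scene" or "top" or "wrist"; returns the picture (400x640x3 uint8, blue, green, red); there is no depth.
- camera_params(name): a dict with "camera_matrix" (3x3 intrinsics, pixels), "D" ([k1, k2, p1, p2, k3] as OpenCV has them; the pictures are not rectified), "T" (4x4, takes a point from camera to world coordinates). Camera axes: x right, y down, z forward; pixel columns grow to the right and rows downward; lengths in mm; the calibration is good to about 2 mm. A picture is of the moment at which its call begins: read the wrist's pose just before it. camera_params takes no time and is no camera call; for the wrist camera it gives the pose at the moment of the call.
- close_job(): hands the job in; it is judged then, once.
Trained networks look in the newest picture that a camera, given by its name, has taken for a name from the list of things; names that differ only in an ending like _2 or _b are one class to them, and where a whole thing is asked for, a point or a joint stands for the part that bears it (a point fixed in the world has none). Each returns a list of dicts, best first, with "conf" (0 to 1); they miss things now and then, are a little off and sometimes report something else, mostly with a low value. They report only what shows in the picture. A call takes as long as a camera call. They do not tell look-alikes from the thing itself.
- silhouettes(camera, target): "mask" (400x640 bool, what is visible of it).
- pinpoint(camera, target): "position" ([x, y, z] in mm, in world coordinates, good to about 4 mm: a listed point, or the origin of a listed thing).
The state is a dict: "t": time; "joint_pos": joint angles; "joint_velocities": joint speeds; "joint_efforts": joint torques, N m; "tool_pos": TCP position; "orientation": TCP orientation; "contact_force": force on the tool from outside, world axes, zero at the start; "moment": the same for the moment, N m; "grip_width": opening from 0.0 (shut) to 1.0 (fully open); "finger_force": force on a finger pad.
Only numpy, scipy, OpenCV 4.12 (cv2) and the standard library are available. Lean on these libraries where they do the work, as an engineer would, in place of code of your own. Each camera call takes 0.05 s, during which the arm holds its last target. There are 200 camera calls.

## Working session

There is one attempt and no reset: what is moved stays moved. The work goes in short steps, Python scripts to look and compute and a tool call to move; the robot and the scene stay as the last step left them, time stands still between calls to the robot, and variables do not carry over. Pictures are saved under pics/ and viewed, at most 10 in all, crops included, and the job is handed in when it is done.

Besides the shell and the picture viewer there is one more tool, called after "Emit:" by a JSON object that holds its "fn" and its "kwargs", one argument or row to a line. move_arm: Moves the arm, as the interface text tells. Its arguments: {"type":"object","properties":{"rows":{"type":"array"},"jaw":{"type":"number"},"newtons":{"type":"number"}},"required":["rows"]}

```bash
ls; mkdir -p pics; python3 - <<'E'
from rig import *
import cv2,numpy as np
a=camera("scene");b=camera("top")
cv2.imwrite("pics/a.png",np.vstack([a,b])[:, :] if 0 else cv2.resize(np.vstack([a,b]),(480,600)))
cv2.imwrite("pics/scene.png",a);cv2.imwrite("pics/top.png",b)
for c in("scene","top"):
  for n in("cap","cover_hinge","cover_tab","stud_seat","housing","fuel_filter","plug_socket","wheel_cap_1","bushing"):
    print(c,n,[(np.round(d["position"]).tolist(),round(d["conf"],2)) for d in pinpoint(c,n)][:4])
print(state()["t"])
E
```

```text
pics
scene cap [([402.0, -110.0, 3.0], 0.78), ([487.0, -133.0, -0.0], 0.69)]
scene cover_hinge [([511.0, 129.0, 70.0], 0.96)]
scene cover_tab [([532.0, 62.0, 1.0], 0.61)]
scene stud_seat [([532.0, 56.0, 80.0], 0.77)]
scene housing [([536.0, 63.0, -0.0], 0.72)]
scene fuel_filter [([660.0, -327.0, 3.0], 0.74)]
scene plug_socket [([621.0, 325.0, -1.0], 0.7), ([660.0, -330.0, 1.0], 0.19)]
scene wheel_cap_1 [([658.0, -172.0, -1.0], 0.59), ([505.0, -294.0, -4.0], 0.42)]
scene bushing [([378.0, 344.0, -1.0], 0.66)]
top cap [([404.0, -112.0, -1.0], 0.7), ([488.0, -134.0, 2.0], 0.61)]
top cover_hinge [([509.0, -294.0, -1.0], 0.63), ([513.0, 125.0, 73.0], 0.59)]
top cover_tab [([517.0, 98.0, 214.0], 0.89)]
top stud_seat [([534.0, 63.0, 76.0], 0.76)]
top housing [([539.0, 63.0, -5.0], 0.6)]
top fuel_filter [([662.0, -328.0, 1.0], 0.63)]
top plug_socket [([624.0, 322.0, -1.0], 0.65)]
top wheel_cap_1 [([652.0, -168.0, 1.0], 0.79), ([512.0, -294.0, -5.0], 0.55)]
top bushing [([377.0, 343.0, -0.0], 0.48)]
1.0
```

View pics/scene.png

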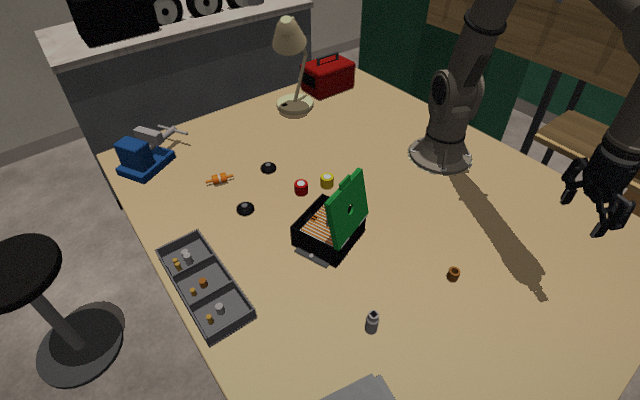

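View pics/top.png

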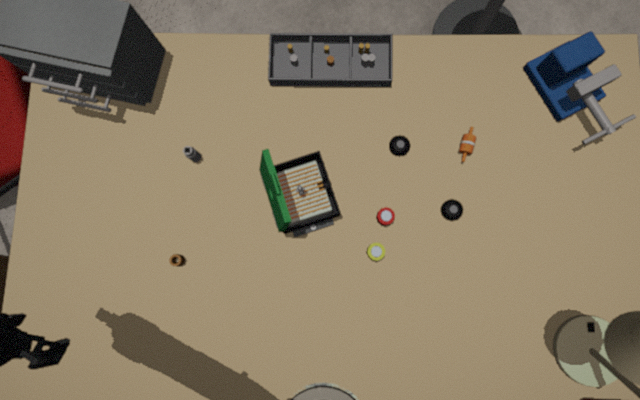

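```bash
cat > h.py <<'E'
from rig import *
import cv2,numpy as np
from scipy.spatial.transform import Rotation as R
def proj(c,P):
  p=camera_params(c);T=np.linalg.inv(np.array(p["T"]));P=np.atleast_2d(np.array(P,float))
  q=P@T[:3,:3].T+T[:3,3]
  return cv2.projectPoints(q,np.zeros(3),np.zeros(3),np.array(p["camera_matrix"],float),np.array(p["D"],float))[0][:,0]
def tool():
  s=state();return np.array(s["tool_pos"]),R.from_euler("xyz",s["orientation"],degrees=True).as_matrix()
def plane(c,px,z):
  p=camera_params(c);u=cv2.undistortPoints(np.array(px,float).reshape(-1,1,2),np.array(p["camera_matrix"],float),np.array(p["D"],float))[:,0]
  T=np.array(p["T"]);d=np.c_[u,np.ones(len(u))]@T[:3,:3].T
  return T[:3,3]+d*((z-T[2,3])/d[:,2:])
E
python3 - <<'E'
from h import *
for c in("scene","top"): print(proj(c,[[402,-110,18],[487,-133,18]]).round())
a=cv2.imread("pics/scene.png");b=cv2.imread("pics/top.png")
def crop(im,c,P,):
  u,v=proj(c,[P])[0].astype(int);return cv2.resize(im[max(v-40,0):v+40,max(u-60,0):u+60],(600,400))[:,:]
x=np.vstack([cv2.resize(crop(a,"scene",[445,-121,18]),(450,300)),cv2.resize(crop(b,"top",[445,-121,18]),(450,300))])
cv2.imwrite("pics/crop.png",x)
E
```

```text
[[327. 181.]
 [300. 188.]]
[[374. 252.]
 [384. 215.]]
```

View pics/crop.png

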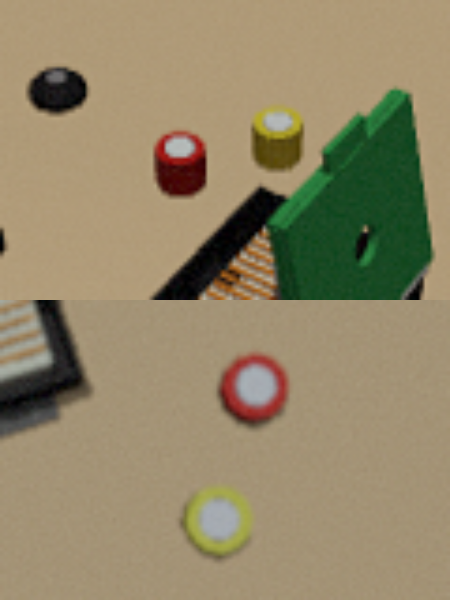

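The pictures show two look-alike caps: the yellow one at scene (327,181) / top (374,252), and the red one at scene (300,188) / top (385,216). The crop confirms that the red one fits the description, a red cap with a white dot, at about (487,-133). The green cover stands open at about 76°, with the hinge on the +y side and the housing yawed about 20°.

```bash
python3 - <<'E'
from h import *
s=state();print({k:np.round(v,3).tolist() for k,v in s.items() if k not in("joint_velocities","joint_efforts")})
import rig;print([n for n in dir(rig) if not n.startswith("__")])
p,M=tool();print(M.round(3))
H=np.array([512,127,72.]);yh=np.array([-.346,.938,0])
tgt=np.array([517,98,214.])+yh*60;tgt[2]=240
print("delta tool",(M.T@(tgt-p)).round(1))
E
```

```text
{'t': 1.0, 'joint_pos': [-65.931, 17.812, 0.802, 86.603, -0.252, 75.584, -1.559], 'tool_pos': [245.027, 492.428, 239.311], 'orientation': [179.997, 0.001, 153.546], 'contact_force': [0.138, -1.138, -0.828], 'moment': [-0.006, -0.038, 0.004], 'finger_force': 0.0, 'grip_width': 1.004}
['Unreachable', 'camera', 'camera_params', 'close_job', 'pinpoint', 'silhouettes', 'state', 'tip_extent']
[[-0.895  0.445  0.   ]
 [ 0.445  0.895  0.   ]
 [-0.     0.    -1.   ]]
delta tool [-375.5 -190.8   -0.7]
```

Emit:
{"fn": "move_arm", "kwargs": {
  "rows": [
    {"x": -0.03, "y": -0.015, "az": -0.1},
    {"x": -0.06, "y": -0.03, "az": -0.2},
    {"x": -0.09, "y": -0.045, "az": -0.3},
    {"x": -0.12, "y": -0.06, "az": -0.4},
    {"x": -0.15, "y": -0.075, "az": -0.5},
    {"x": -0.18, "y": -0.09, "az": -0.6},
    {"x": -0.21, "y": -0.105, "az": -0.7},
    {"x": -0.24, "y": -0.12, "az": -0.81}
  ],
  "jaw": 1,
  "newtons": 60
}}

```text
$.rows[0]: bad value
```

```bash
python3 - <<'E'
from h import *
import rig;print("tip",rig.tip_extent() if callable(rig.tip_extent) else rig.tip_extent)
camera("scene");camera("top")
for c in("scene","top"):
  for n in("cover_hinge","cover_tab"):
    print(c,n,[(np.round(d["position"]).tolist(),round(d["conf"],2)) for d in pinpoint(c,n)][:2])
p,M=tool();s=state();print(s["t"],p.round(1),M.round(3).tolist(),s["grip_width"])
tgt=np.array([517,98,214.])+np.array([-.346,.938,0])*60;tgt[2]=235
print("delta tool",(M.T@(tgt-p)).round(1))
E
```

```text
tip 8.0
scene cover_hinge [([515.0, 129.0, 71.0], 0.74)]
scene cover_tab [([517.0, 103.0, 215.0], 0.62)]
top cover_hinge [([513.0, 125.0, 72.0], 0.95), ([666.0, -331.0, 1.0], 0.68)]
top cover_tab [([516.0, 98.0, 214.0], 0.81)]
1.3 [245.1 492.4 239.3] [[-0.895, 0.446, 0.0], [0.446, 0.895, 0.0], [-0.0, 0.0, -1.0]] 1.0017673465510197
delta tool [-375.5 -190.8    4.3]
```

Emit:
{"fn": "move_arm", "kwargs": {
  "rows": [
    {"x": -0.03, "y": -0.015, "z": 0, "ax": 0, "ay": 0, "az": -0.1},
    {"x": -0.06, "y": -0.03, "z": 0, "ax": 0, "ay": 0, "az": -0.2},
    {"x": -0.09, "y": -0.045, "z": 0, "ax": 0, "ay": 0, "az": -0.3},
    {"x": -0.12, "y": -0.06, "z": 0, "ax": 0, "ay": 0, "az": -0.4},
    {"x": -0.15, "y": -0.075, "z": 0, "ax": 0, "ay": 0, "az": -0.5},
    {"x": -0.18, "y": -0.09, "z": 0, "ax": 0, "ay": 0, "az": -0.6},
    {"x": -0.21, "y": -0.105, "z": 0, "ax": 0, "ay": 0, "az": -0.7},
    {"x": -0.24, "y": -0.12, "z": 0, "ax": 0, "ay": 0, "az": -0.81}
  ],
  "jaw": 1,
  "newtons": 60
}}

```text
t: 1.97
tool_pos: [407.2, 276.7, 239.5]
orientation: [180.0, 0.0, -159.7]
contact_force: [0.5, 0.5, -0.7]
grip_width: 0.001
finger_force: 0.0
```

Emit:
{"fn": "move_arm", "kwargs": {
  "rows": [
    {"x": -0.01, "y": -0.03, "z": 0, "ax": 0, "ay": 0, "az": 0},
    {"x": -0.02, "y": -0.06, "z": 0, "ax": 0, "ay": 0, "az": 0},
    {"x": -0.03, "y": -0.09, "z": 0, "ax": 0, "ay": 0, "az": 0},
    {"x": -0.04, "y": -0.12, "z": 0.005, "ax": 0, "ay": 0, "az": 0},
    {"x": -0.047, "y": -0.14, "z": 0.016, "ax": 0, "ay": 0, "az": 0},
    {"x": -0.047, "y": -0.147, "z": 0.027, "ax": 0, "ay": 0, "az": 0},
    {"x": -0.047, "y": -0.147, "z": 0.032, "ax": 0, "ay": 0, "az": 0},
    {"x": -0.047, "y": -0.147, "z": 0.032, "ax": 0, "ay": 0, "az": 0}
  ]
}}

```text
t: 2.63
tool_pos: [499.7, 155.7, 205.9]
orientation: [180.0, -0.2, -160.1]
contact_force: [-0.7, 0.2, 0.9]
grip_width: -0.007
finger_force: 0.0
```

```bash
python3 - <<'E'
from h import *
a=camera("scene");cv2.imwrite("pics/c.png",cv2.resize(a[100:300,230:480],(750,600)))
p,M=tool();s=state();d=M.T@(p-[513,126.5,72]);print(s["t"],p.round(1),d.round(1),np.round(s["contact_force"],1))
for f in range(0):pass
E
```

```text
2.6833 [499.8 157.  206.8] [   2.1   33.3 -134.8] [ 0.1  0.4 -0.6]
```

View pics/c.png

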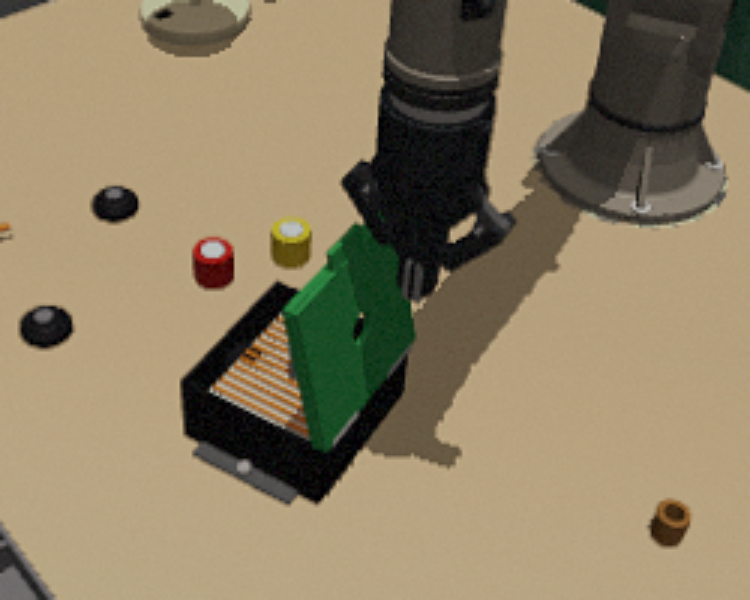

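Emit:
{"fn": "move_arm", "kwargs": {
  "rows": [
    {"x": 0, "y": -0.02, "z": 0, "ax": 0, "ay": 0, "az": 0},
    {"x": 0, "y": -0.036, "z": 0, "ax": 0, "ay": 0, "az": 0},
    {"x": 0, "y": -0.046, "z": 0, "ax": 0, "ay": 0, "az": 0},
    {"x": 0, "y": -0.059, "z": 0.0025, "ax": 0, "ay": 0, "az": 0},
    {"x": 0, "y": -0.071, "z": 0.007, "ax": 0, "ay": 0, "az": 0},
    {"x": 0, "y": -0.083, "z": 0.0125, "ax": 0, "ay": 0, "az": 0},
    {"x": 0, "y": -0.094, "z": 0.019, "ax": 0, "ay": 0, "az": 0},
    {"x": 0, "y": -0.104, "z": 0.027, "ax": 0, "ay": 0, "az": 0}
  ]
}}

```text
t: 3.35
tool_pos: [537.1, 58.8, 181.0]
orientation: [180.0, 0.1, -159.9]
contact_force: [-0.1, -0.2, 2.0]
grip_width: 0.001
finger_force: 0.5
```

```bash
python3 - <<'E'
from h import *
p,M=tool();s=state();d=M.T@(p-[513,126.5,72]);print(s["t"],p.round(1),d.round(1),np.round(s["contact_force"],1))
b=camera("top")
print([(np.round(d["position"]).tolist(),round(d["conf"],2)) for d in pinpoint("top","cover_tab")][:2])
E
```

```text
3.35 [537.1  58.8 181. ] [   0.3  -71.8 -109. ] [-0.1 -0.2  2. ]
[([540.0, 38.0, 188.0], 0.74)]
```

Emit:
{"fn": "move_arm", "kwargs": {
  "rows": [
    {"x": 0, "y": -0.01, "z": 0.009, "ax": 0, "ay": 0, "az": 0},
    {"x": 0, "y": -0.0185, "z": 0.0185, "ax": 0, "ay": 0, "az": 0},
    {"x": 0, "y": -0.026, "z": 0.029, "ax": 0, "ay": 0, "az": 0},
    {"x": 0, "y": -0.0325, "z": 0.04, "ax": 0, "ay": 0, "az": 0},
    {"x": 0, "y": -0.037, "z": 0.049, "ax": 0, "ay": 0, "az": 0},
    {"x": 0, "y": -0.04, "z": 0.057, "ax": 0, "ay": 0, "az": 0},
    {"x": 0, "y": -0.043, "z": 0.064, "ax": 0, "ay": 0, "az": 0},
    {"x": 0, "y": -0.045, "z": 0.071, "ax": 0, "ay": 0, "az": 0}
  ]
}}

```text
t: 4.12
tool_pos: [551.2, 15.5, 108.3]
orientation: [180.0, -0.1, -160.1]
contact_force: [0.2, -0.6, -0.1]
grip_width: -0.003
finger_force: 0.3
```

Emit:
{"fn": "move_arm", "kwargs": {
  "rows": [
    {"x": 0, "y": -0.001, "z": 0.005, "ax": 0, "ay": 0, "az": 0},
    {"x": 0, "y": -0.002, "z": 0.01, "ax": 0, "ay": 0, "az": 0},
    {"x": 0, "y": -0.002, "z": 0.014, "ax": 0, "ay": 0, "az": 0},
    {"x": 0, "y": -0.002, "z": 0.018, "ax": 0, "ay": 0, "az": 0},
    {"x": 0, "y": -0.002, "z": 0.02, "ax": 0, "ay": 0, "az": 0},
    {"x": 0, "y": -0.002, "z": 0.022, "ax": 0, "ay": 0, "az": 0},
    {"x": 0, "y": -0.002, "z": 0.0225, "ax": 0, "ay": 0, "az": 0},
    {"x": 0, "y": -0.002, "z": 0.0225, "ax": 0, "ay": 0, "az": 0}
  ]
}}

```text
t: 4.78
tool_pos: [552.3, 14.2, 86.8]
orientation: [180.0, 0.0, -160.0]
contact_force: [-0.4, -0.6, 0.2]
grip_width: 0.003
finger_force: 0.0
```

Emit:
{"fn": "move_arm", "kwargs": {
  "rows": [
    {"x": 0, "y": 0, "z": 0.001, "ax": 0, "ay": 0, "az": 0},
    {"x": 0, "y": 0, "z": 0.002, "ax": 0, "ay": 0, "az": 0},
    {"x": 0, "y": 0, "z": 0.003, "ax": 0, "ay": 0, "az": 0},
    {"x": 0, "y": 0, "z": 0.0035, "ax": 0, "ay": 0, "az": 0},
    {"x": 0, "y": 0, "z": 0.0035, "ax": 0, "ay": 0, "az": 0}
  ]
}}

```text
t: 5.2
tool_pos: [552.6, 14.2, 86.0]
orientation: [180.0, 0.1, -160.0]
contact_force: [-5.7, -1.0, 13.2]
grip_width: 0.001
finger_force: 6.9
```

```bash
python3 - <<'E'
from h import *
p,M=tool();s=state();print(s["t"],p.round(1),np.round(s["contact_force"],1))
a=camera("scene");camera("top");cv2.imwrite("pics/d.png",cv2.resize(a[150:300,250:450],(800,600)))
for c in("scene","top"):
  for n in("cover_tab","stud_seat","cover_hinge"): print(c,n,[(np.round(d["position"]).tolist(),round(d["conf"],2)) for d in pinpoint(c,n)][:2])
E
```

```text
5.2 [552.6  14.2  86. ] [-5.7 -1.  13.2]
scene cover_tab []
scene stud_seat [([533.0, 57.0, 80.0], 0.64)]
scene cover_hinge [([513.0, 128.0, 71.0], 0.6)]
top cover_tab [([657.0, -167.0, -1.0], 0.35)]
top stud_seat []
top cover_hinge [([513.0, 124.0, 72.0], 0.85), ([627.0, 322.0, 3.0], 0.63)]
```

View pics/d.png

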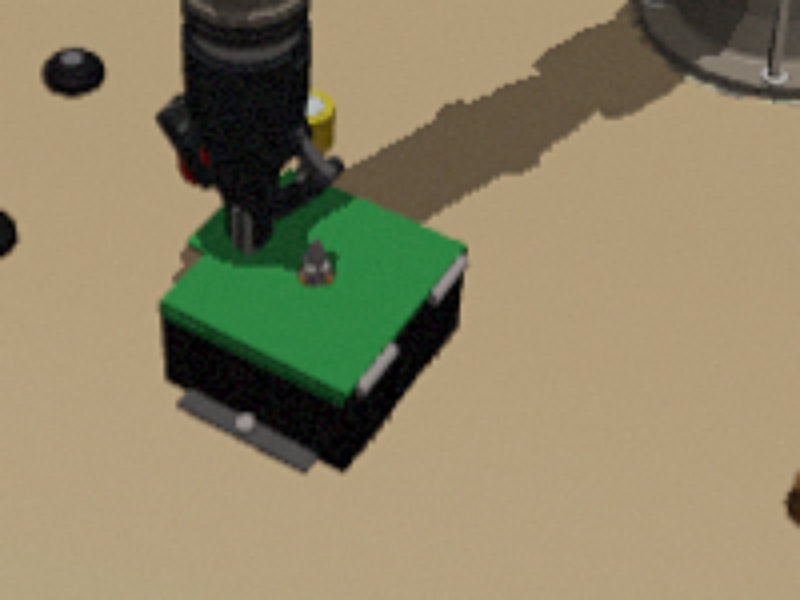

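The picture shows the cover lying level and shut, with the stud at (316,262) in the crop standing up through the hole. The fingers press it with 13 N. Next I raise the arm, open the gripper and go above the red cap.

Emit:
{"fn": "move_arm", "kwargs": {
  "rows": [
    {"x": 0, "y": 0, "z": -0.03, "ax": 0, "ay": 0, "az": 0},
    {"x": 0, "y": 0, "z": -0.06, "ax": 0, "ay": 0, "az": 0},
    {"x": 0.015, "y": -0.015, "z": -0.08, "ax": 0, "ay": 0, "az": 0},
    {"x": 0.035, "y": -0.035, "z": -0.085, "ax": 0, "ay": 0, "az": 0},
    {"x": 0.055, "y": -0.055, "z": -0.085, "ax": 0, "ay": 0, "az": 0},
    {"x": 0.08, "y": -0.08, "z": -0.085, "ax": 0, "ay": 0, "az": 0},
    {"x": 0.1, "y": -0.104, "z": -0.085, "ax": 0, "ay": 0, "az": 0},
    {"x": 0.112, "y": -0.116, "z": -0.085, "ax": 0, "ay": 0, "az": 0}
  ],
  "jaw": 0
}}

```text
t: 6.27
tool_pos: [484.9, -138.0, 168.8]
orientation: [-179.9, -0.0, -160.3]
contact_force: [0.7, -0.3, -0.1]
grip_width: 0.999
finger_force: 0.0
```

```bash
python3 - <<'E'
from h import *
camera("scene");camera("top")
for c in ("scene","top"):
  print([(np.round(d["position"],1).tolist(),round(d["conf"],2)) for d in pinpoint(c,"stud_seat")][:2])
  print([(np.round(d["position"],1).tolist(),round(d["conf"],2)) for d in pinpoint(c,"cover_tab")][:2])
P=camera_params("wrist");p,M=tool();w=camera("wrist");cv2.imwrite("pics/e.png",w)
print(p.round(1),[(np.round(d["position"],1).tolist(),round(d["conf"],2)) for d in pinpoint("wrist","cap")])
hsv=cv2.cvtColor(w,cv2.COLOR_BGR2HSV);m=((hsv[...,0]<8)|(hsv[...,0]>172))&(hsv[...,1]>120)&(hsv[...,2]>50)
for d in silhouettes("wrist","cap"):
  v,u=np.nonzero(d["mask"]);print(d["conf"],u.mean().round(),v.mean().round(),len(u),m[d["mask"]].mean().round(2))
print("cam",np.array(P["T"]).round(2).tolist())
E
```

```text
[([530.2, 54.7, 79.6], 0.62)]
[([557.4, -13.3, 75.1], 0.55)]
[([533.4, 63.6, 73.9], 0.89)]
[([556.4, -18.5, 78.1], 0.85), ([626.9, 326.3, -0.8], 0.47)]
[ 487.4 -131.3  168.2] [([401.1, -113.3, -1.8], 0.66), ([490.1, -136.0, -1.7], 0.55)]
0.96 382.0 99.0 2382 0.0
0.84 320.0 183.0 2061 0.59
cam [[-0.34, 0.9, 0.28, 415.45], [0.94, 0.33, 0.1, -157.31], [-0.0, 0.3, -0.95, 301.66], [0.0, 0.0, 0.0, 1.0]]
```

View pics/e.png

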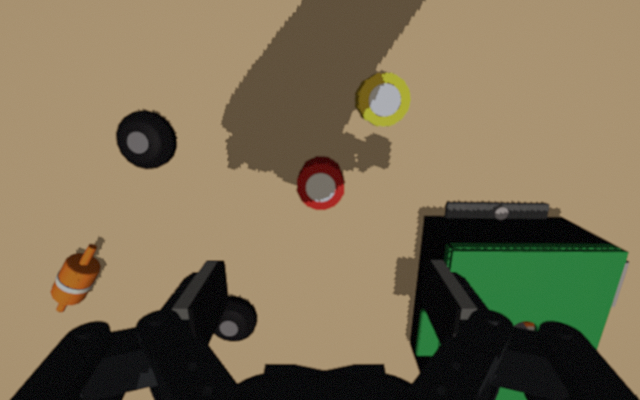

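The wrist view shows the red cap at (320,184) with its grey-white dot at (320,187). The yellow look-alike is at (384,99), and the bystanders are clear of the gripper.

```bash
python3 - <<'E'
from h import *
w=cv2.imread("pics/e.png")
c=w[150:220,280:360];hsv=cv2.cvtColor(c,cv2.COLOR_BGR2HSV)
red=(((hsv[...,0]<8)|(hsv[...,0]>172))&(hsv[...,1]>110)).astype(np.uint8)
cn=max(cv2.findContours(red,cv2.RETR_EXTERNAL,cv2.CHAIN_APPROX_NONE)[0],key=cv2.contourArea)
full=np.zeros_like(red);cv2.drawContours(full,[cn],-1,1,-1)
dot=full&(1-red);n,l,st,ce=cv2.connectedComponentsWithStats(dot);i=1+st[1:,4].argmax()
px=ce[i]+[280,150];print(px,st[i])
P=plane("wrist",[px],36)[0];print("dot",P.round(1))
# model outline: bottom+top circles hull
from scipy.optimize import minimize
p=camera_params("wrist");t=np.linspace(0,2*np.pi,60)
obs=cv2.minAreaRect(cn);M0=cv2.moments(cn);cen=np.array([M0["m10"],M0["m01"]])/M0["m00"]+[280,150]
def f(q):
  C=np.c_[q[0]+20*np.cos(t),q[1]+20*np.sin(t)];pts=np.vstack([np.c_[C,0*t],np.c_[C,0*t+36]])
  h=cv2.convexHull(proj("wrist",pts).astype(np.float32));m=cv2.moments(h);return np.hypot(m["m10"]/m["m00"]-cen[0],m["m01"]/m["m00"]-cen[1])
q=minimize(f,P[:2],method="Nelder-Mead").x;print("outline",q.round(1))
T,M=tool();print(T.round(1),"delta",(M.T@(np.r_[(P[:2]+q)/2,17]-T)).round(1))
E
```

```text
[320.31908832 187.14814815] [ 26  23  30  30 702]
dot [ 484.4 -135.8   36. ]
outline [ 484.5 -135.9]
[ 487.2 -131.7  168.2] delta [  4.   -3.1 151.2]
```

Emit:
{"fn": "move_arm", "kwargs": {
  "rows": [
    {"x": 0.002, "y": -0.002, "z": 0.035, "ax": 0, "ay": 0, "az": 0},
    {"x": 0.0035, "y": -0.003, "z": 0.07, "ax": 0, "ay": 0, "az": 0},
    {"x": 0.0035, "y": -0.003, "z": 0.1, "ax": 0, "ay": 0, "az": 0},
    {"x": 0.0035, "y": -0.003, "z": 0.125, "ax": 0, "ay": 0, "az": 0},
    {"x": 0.0035, "y": -0.003, "z": 0.142, "ax": 0, "ay": 0, "az": 0},
    {"x": 0.0035, "y": -0.003, "z": 0.151, "ax": 0, "ay": 0, "az": 0},
    {"x": 0.0035, "y": -0.003, "z": 0.151, "ax": 0, "ay": 0, "az": 0},
    {"x": 0.0035, "y": -0.003, "z": 0.151, "ax": 0, "ay": 0, "az": 0}
  ]
}}

```text
t: 7.38
tool_pos: [484.9, -137.0, 17.5]
orientation: [-180.0, 0.0, -160.0]
contact_force: [0.1, 0.2, 1.5]
grip_width: 0.999
finger_force: 0.0
```

Emit:
{"fn": "move_arm", "kwargs": {
  "rows": [
    {"x": 0, "y": 0, "z": 0, "ax": 0, "ay": 0, "az": 0},
    {"x": 0, "y": 0, "z": 0, "ax": 0, "ay": 0, "az": 0},
    {"x": 0, "y": 0, "z": 0, "ax": 0, "ay": 0, "az": 0},
    {"x": 0, "y": 0, "z": 0, "ax": 0, "ay": 0, "az": 0},
    {"x": 0, "y": 0, "z": 0, "ax": 0, "ay": 0, "az": 0},
    {"x": 0, "y": 0, "z": 0, "ax": 0, "ay": 0, "az": 0},
    {"x": 0, "y": 0, "z": 0, "ax": 0, "ay": 0, "az": 0},
    {"x": 0, "y": 0, "z": 0, "ax": 0, "ay": 0, "az": 0}
  ],
  "jaw": 1,
  "newtons": 70
}}

```text
t: 8.05
tool_pos: [485.7, -137.6, 18.6]
orientation: [-179.9, 0.1, -160.1]
contact_force: [-0.6, -0.2, 6.7]
grip_width: 0.437
finger_force: 70.8
```

Emit:
{"fn": "move_arm", "kwargs": {
  "rows": [
    {"x": 0, "y": 0, "z": -0.02, "ax": 0, "ay": 0, "az": 0},
    {"x": 0, "y": 0, "z": -0.05, "ax": 0, "ay": 0, "az": 0},
    {"x": 0, "y": 0, "z": -0.085, "ax": 0, "ay": 0, "az": 0},
    {"x": -0.01, "y": 0.005, "z": -0.12, "ax": 0, "ay": 0, "az": 0},
    {"x": -0.03, "y": 0.02, "z": -0.15, "ax": 0, "ay": 0, "az": 0},
    {"x": -0.055, "y": 0.04, "z": -0.17, "ax": 0, "ay": 0, "az": 0},
    {"x": -0.08, "y": 0.065, "z": -0.18, "ax": 0, "ay": 0, "az": 0},
    {"x": -0.105, "y": 0.09, "z": -0.183, "ax": 0, "ay": 0, "az": 0}
  ]
}}

```text
t: 8.72
tool_pos: [554.4, -16.3, 203.5]
orientation: [-179.9, 0.3, -160.1]
contact_force: [0.6, -1.2, -0.2]
grip_width: 0.44
finger_force: 70.2
```

Emit:
{"fn": "move_arm", "kwargs": {
  "rows": [
    {"x": -0.025, "y": 0.025, "z": 0, "ax": 0, "ay": 0, "az": 0},
    {"x": -0.05, "y": 0.05, "z": 0, "ax": 0, "ay": 0, "az": 0},
    {"x": -0.07, "y": 0.068, "z": 0, "ax": 0, "ay": 0, "az": 0},
    {"x": -0.081, "y": 0.076, "z": 0, "ax": 0, "ay": 0, "az": 0},
    {"x": -0.081, "y": 0.076, "z": 0, "ax": 0, "ay": 0, "az": 0},
    {"x": -0.081, "y": 0.076, "z": 0, "ax": 0, "ay": 0, "az": 0}
  ]
}}

```text
t: 9.22
tool_pos: [602.1, 82.7, 199.6]
orientation: [-180.0, -0.1, -159.9]
contact_force: [-0.1, -0.0, -0.9]
grip_width: 0.443
finger_force: 70.2
```

```bash
python3 - <<'E'
from h import *
s=state();print(s["t"],np.round(s["contact_force"],1),s["grip_width"])
p,M=tool();T=np.array(camera_params("wrist")["T"]);w=camera("wrist");np.save("Tw.npy",T);cv2.imwrite("pics/f.png",w)
print(p.round(1),"pix guess",proj("wrist",[[533,60,106]]).round(),[(np.round(d["position"],1).tolist(),round(d["conf"],2)) for n in("stud_seat","cap") for d in pinpoint("wrist",n)])
E
```

```text
9.2167 [-0.1 -0.  -0.9] 0.4426532580282101
[602.1  82.7 199.6] pix guess [[330. 102.]] [([531.4, 61.0, 76.4], 0.72), ([601.9, 84.3, 181.7], 0.87), ([659.9, -169.8, 2.6], 0.49)]
```

View pics/f.png

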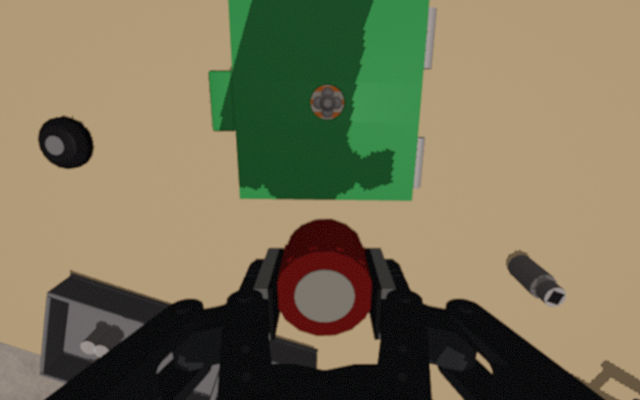

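The picture shows the stud head at (327,102) through the hole in the shut cover, and the red cap held upright between the pads with its dot at (324,296).

```bash
python3 - <<'E'
from h import *
w=cv2.imread("pics/f.png");T,M=tool()
def cen(x0,x1,y0,y1,f):
  c=w[y0:y1,x0:x1];h=cv2.cvtColor(c,cv2.COLOR_BGR2HSV);m=f(h).astype(np.uint8)
  n,l,st,ce=cv2.connectedComponentsWithStats(m);i=1+st[1:,4].argmax();cn=cv2.findContours((l==i).astype(np.uint8),cv2.RETR_EXTERNAL,cv2.CHAIN_APPROX_NONE)[0][0]
  e=cv2.fitEllipse(cv2.convexHull(cn));return np.array(e[0])+[x0,y0],e[1]
hole,eh=cen(295,360,70,135,lambda h:~((h[...,0]>45)&(h[...,0]<85)&(h[...,1]>80)))
shank,es=cen(305,350,80,125,lambda h:(h[...,1]<60))
dot,ed=cen(280,370,255,330,lambda h:(h[...,1]<70)&(h[...,2]>90))
print("hole",hole,eh,"shank",shank,es,"dot",dot,ed)
a=plane("wrist",[hole],78)[0];b=plane("wrist",[shank],96)[0];d=plane("wrist",[dot],217)[0]
print(a.round(1),b.round(1),d.round(1),"cap in tool",(M.T@(d-T)).round(1))
for q in(a,b): print("delta",(M.T@(q-d)).round(1))
# predicted ellipse px of stud radius
E
```

```text
hole [326.91718674 101.71032333] (34.4367790222168, 35.742469787597656) shank [327.01956749 102.75859451] (31.45271873474121, 34.56598663330078) dot [324.13487244 295.5216713 ] (52.1236457824707, 59.54398727416992)
[533.9  57.4  78. ] [534.3  57.5  96. ] [602.3  80.2 217. ] cap in tool [ -0.4   0.3 -16.7]
delta [ 71.9   1.9 139.1]
delta [ 71.6   1.8 121.1]
```

Emit:
{"fn": "move_arm", "kwargs": {
  "rows": [
    {"x": 0.025, "y": 0.001, "z": 0, "ax": 0, "ay": 0, "az": 0},
    {"x": 0.05, "y": 0.002, "z": 0.01, "ax": 0, "ay": 0, "az": 0},
    {"x": 0.065, "y": 0.002, "z": 0.03, "ax": 0, "ay": 0, "az": 0},
    {"x": 0.072, "y": 0.002, "z": 0.05, "ax": 0, "ay": 0, "az": 0},
    {"x": 0.072, "y": 0.002, "z": 0.062, "ax": 0, "ay": 0, "az": 0},
    {"x": 0.072, "y": 0.002, "z": 0.066, "ax": 0, "ay": 0, "az": 0},
    {"x": 0.072, "y": 0.002, "z": 0.066, "ax": 0, "ay": 0, "az": 0},
    {"x": 0.072, "y": 0.002, "z": 0.066, "ax": 0, "ay": 0, "az": 0}
  ]
}}

```text
t: 10.03
tool_pos: [534.8, 58.8, 135.1]
orientation: [-180.0, 0.1, -160.1]
contact_force: [0.6, -0.1, -0.2]
grip_width: 0.439
finger_force: 70.2
```

```bash
python3 - <<'E'
from h import *
p,M=tool();s=state();print(s["t"],p.round(1),np.round(s["contact_force"],1),np.round(s["orientation"],2))
a=camera("scene");b=camera("top")
c=proj("scene",[[534,57,100]])[0].astype(int);print(c)
x=cv2.resize(a[c[1]-45:c[1]+45,c[0]-60:c[0]+60],(800,600),interpolation=cv2.INTER_CUBIC);cv2.imwrite("pics/g.png",x)
E
```

```text
10.0333 [534.8  58.8 135.1] [ 0.6 -0.1 -0.2] [-1.7997e+02  7.0000e-02 -1.6012e+02]
[327 210]
```

View pics/g.png

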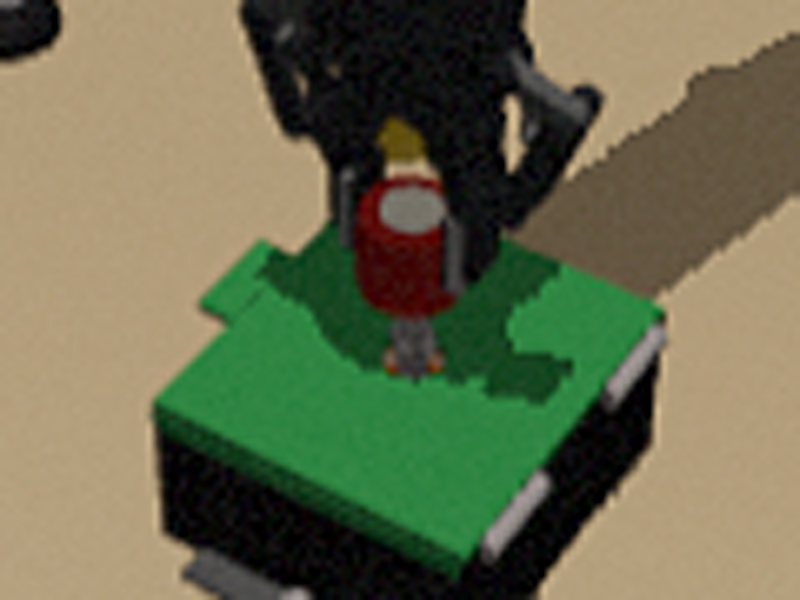

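The crop shows the red cap upright above the stud. The underside centre is at about x=408 and the stud at x=414, so it is about 2 mm off, which is inside the taper's capture. I'll nudge it 1 mm in +y and descend while watching the side force.

Emit:
{"fn": "move_arm", "kwargs": {
  "rows": [
    {"x": 0, "y": 0.001, "z": 0.005, "ax": 0, "ay": 0, "az": 0},
    {"x": 0, "y": 0.001, "z": 0.01, "ax": 0, "ay": 0, "az": 0},
    {"x": 0, "y": 0.001, "z": 0.014, "ax": 0, "ay": 0, "az": 0},
    {"x": 0, "y": 0.001, "z": 0.018, "ax": 0, "ay": 0, "az": 0},
    {"x": 0, "y": 0.001, "z": 0.021, "ax": 0, "ay": 0, "az": 0},
    {"x": 0, "y": 0.001, "z": 0.023, "ax": 0, "ay": 0, "az": 0},
    {"x": 0, "y": 0.001, "z": 0.023, "ax": 0, "ay": 0, "az": 0}
  ]
}}

```text
t: 10.72
tool_pos: [533.4, 60.4, 110.6]
orientation: [180.0, -0.1, -160.0]
contact_force: [0.2, -0.3, 0.3]
grip_width: 0.441
finger_force: 70.2
```

Emit:
{"fn": "move_arm", "kwargs": {
  "rows": [
    {"x": 0, "y": 0, "z": 0.002, "ax": 0, "ay": 0, "az": 0},
    {"x": 0, "y": 0, "z": 0.004, "ax": 0, "ay": 0, "az": 0},
    {"x": 0, "y": 0, "z": 0.006, "ax": 0, "ay": 0, "az": 0},
    {"x": 0, "y": 0, "z": 0.008, "ax": 0, "ay": 0, "az": 0},
    {"x": 0, "y": 0, "z": 0.01, "ax": 0, "ay": 0, "az": 0},
    {"x": 0, "y": 0, "z": 0.012, "ax": 0, "ay": 0, "az": 0},
    {"x": 0, "y": 0, "z": 0.014, "ax": 0, "ay": 0, "az": 0},
    {"x": 0, "y": 0, "z": 0.015, "ax": 0, "ay": 0, "az": 0}
  ],
  "newtons": 110
}}

```text
t: 11.38
tool_pos: [533.6, 60.1, 96.8]
orientation: [-180.0, -0.0, -160.1]
contact_force: [-4.6, -0.8, 12.3]
grip_width: 0.426
finger_force: 112.2
```

Emit:
{"fn": "move_arm", "kwargs": {
  "rows": [
    {"x": 0, "y": 0, "z": 0.001, "ax": 0, "ay": 0, "az": 0},
    {"x": 0, "y": 0, "z": 0.002, "ax": 0, "ay": 0, "az": 0},
    {"x": 0, "y": 0, "z": 0.0025, "ax": 0, "ay": 0, "az": 0},
    {"x": 0, "y": 0, "z": 0.0025, "ax": 0, "ay": 0, "az": 0},
    {"x": 0, "y": 0, "z": 0.0025, "ax": 0, "ay": 0, "az": 0}
  ]
}}

```text
t: 11.8
tool_pos: [533.7, 60.1, 96.7]
orientation: [180.0, 0.0, -160.1]
contact_force: [-8.0, -1.7, 17.3]
grip_width: 0.43
finger_force: 113.1
```

```bash
python3 - <<'E'
from h import *
p,M=tool();s=state();print(s["t"],p.round(1),np.round(s["contact_force"],1),s["finger_force"])
a=camera("scene")
c=proj("scene",[[534,57,100]])[0].astype(int)
cv2.imwrite("pics/k.png",cv2.resize(a[c[1]-30:c[1]+30,c[0]-40:c[0]+40],(800,600),interpolation=cv2.INTER_CUBIC))
print([(np.round(d["position"],1).tolist(),round(d["conf"],2)) for d in pinpoint("scene","cap")])
E
```

```text
11.8 [533.7  60.1  96.7] [-8.  -1.7 17.3] 113.115739672794
[([533.0, 63.5, 78.5], 0.61)]
```

View pics/k.png

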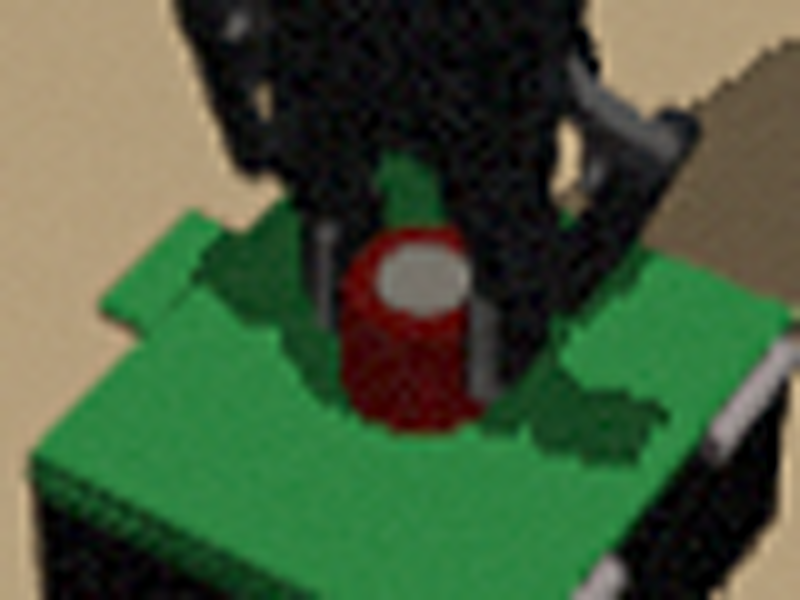

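The cap sits flush on the cover at (415,350) in the crop and is pressed with 17 N. The extra push moved it by no more than 0.1 mm, so it is home.

```bash
python3 -c "
from rig import *
print(close_job())"
```

```text
the job is handed in; nothing more can be done
None
```

I lowered the cover shut, pressed the red cap home on the stud, and handed the job in with the fingers still gripping the cap and pressing it down at about 17 N; the hand-in gave no verdict back.

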